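# Meter three bush blanks from the feeder and set the tray by the lathe

## Task

Draw the feeder's bottom gate open only as far as it takes to drop three of the six brass bush blanks into the tray below, then push the gate fully shut so that the other three stay in the hopper. Draw the tray out by its hinged wire pull until it stands on the bench clear of the feeder and let go; then, because the pull cannot carry it level, take it again across its long walls and set it down, level and with its three blanks, flat inside the rim of the wooden tray rest behind the lathe. Leave the oil can, the eyeglass and the tin where they stand.

Things in the scene. Friction and masses are not known exactly. Their poses are not given: they have to be found in the camera images.
- feeder: blank feeder, fixed: green sheet-metal slot hopper on two cheeks, 154 mm high. Origin on the bench under the hopper's middle, z up. Its clear front window faces its -x (about world +y); its -y end points about to the robot. The hopper reaches x = -25 to +56 mm, y = -61 to +53 mm; cheeks at y = +-65 to 70 mm, x -26 to +60 mm, 66 mm high: the tray comes out only toward -x
- hopper_floor (a point): middle of the hopper's floor (top of the gate), feeder (0, 0, 75) mm. Inside, the slot is 19 mm wide in x and runs from y = -58 to +50 mm. Six blanks stand upright in single file along y, with gaps. A small steel length stop closes the file's -y end; where it is clamped changes (its face is at feeder y = -50 to -38 mm)
- gate (a joint): how far the steel gate plate under the hopper is drawn out, m: 0 shut, 0.10 fully out (drops everything). It slides along the feeder's -y; its edge is at feeder y = 52 mm minus this value. The blanks ride with it until the file packs against the stop; then each drops when the edge passes under its middle; the others ride back as it is shut. Friction 2.5 N; stays where left
- gate_knob (a point): middle of the gate's upright round brass knob, 15 to 16 mm diameter, 35 mm high (21 mm below to 14 mm above this point); 112 mm above the bench, at feeder y = -94 mm when shut, 25 mm clear of the hopper's end; moves with the gate
- tray: open aluminium tray standing on the bench under the hopper, about 0.16 kg: 60 mm in its x, 116 mm in its y, 28 mm high, walls and floor 3 mm. Origin at the centre of its underside, z up. Its front (-x) long wall faces the feeder's front and carries the hinged wire pull
- pull_grip (a point): middle of the pull's wooden grip: 12 mm diameter, 28 mm long along tray x, at tray x = -85, y = 0, z = 20 mm at the start. The pull is a V of 3.6 mm wire hinged at the front wall (tray x = -33, z = 20, ears at y = +-42 mm), just stiff enough to stand level; it swings up and down, so it drags the tray but cannot lift it level. A 20 mm wide finger fits inside the V
- bush_1: a brass bush blank, bored round slug 14 mm diameter and 12 mm high, 16 g; origin at the centre of its underside; nearest the end that the gate uncovers first (feeder +y end), so the first to fall
- bush_2: a brass bush blank, bored round slug 14 mm diameter and 12 mm high, 16 g; origin at the centre of its underside; second in the file, second to fall
- bush_3: a brass bush blank, bored round slug 14 mm diameter and 12 mm high, 16 g; origin at the centre of its underside; third in the file, third to fall
- bush_4: a brass bush blank, bored round slug 14 mm diameter and 12 mm high, 16 g; origin at the centre of its underside; fourth in the file; it must stay in the hopper
- bush_5: a brass bush blank, bored round slug 14 mm diameter and 12 mm high, 16 g; origin at the centre of its underside; fifth in the file; it must stay in the hopper
- bush_6: a brass bush blank, bored round slug 14 mm diameter and 12 mm high, 16 g; origin at the centre of its underside; last in the file, next to the length stop; it must stay in the hopper
- rest: wooden tray rest, fixed behind the lathe, empty: board 84 mm in x by 140 mm in y with a raised rim; inside the rim the recess is 70 by 126 mm, floor 12 mm and rim top 19 mm above the bench. Origin on the bench under its centre; its y is the long direction. The tray fits in either way round with 5 mm of play all round; its pull then lies out over the rim
- tail_lever (a point): top of the small lathe's black tailstock lever, fixed equipment to keep clear of. The lathe stands along the front of the bench (world x 0.27 to 0.41, y from here to about +0.55), this lever at its right end, 283 mm above the bench; cross over it above 0.3 m. Behind the work, the open collet case has an 80 mm high front wall at world x = 0.635
- shaft_end (a point): right-hand end of the countershaft, a fixed 12 mm steel shaft along world y, 168 mm above the bench, left of the tray rest; the rest of the countershaft lies further left (+y) and rises to about 0.23 m. Keep the gripper's body clear of it
- oil_can: red oiler with a bent spout, 62 x 93 x 155 mm, bystander; origin at the centre of its underside
- loupe: black eyeglass (loupe), 45 mm wide, 35 mm high, bystander standing on its small end; origin at the centre of its underside
- parts_tin_1: round lidded tin, 49 mm diameter, 18 mm high, bystander; origin at the centre of its underside

How it is judged:
By the outcome, as a careful person would: the job done as asked, in the order asked, and still so for the second after the job is handed in, with the robot touching nothing.
It also fails if it takes over 66 s, if anything falls off the work surface, if the arm or the gripper's body presses on something with over 40 N, if the wrist force passes 120 N, or if a joint passes its speed limit or range.

## Robot

A 7-joint arm with a two-finger parallel gripper is mounted at the origin on a cart in front of the work surface, level with it; the furniture and walls round the work are solid. World frame = base frame: x ahead of the robot, y to its left, z up, the work surface at z = 0. Lengths are in m, angles in rad, forces in N, time in s.
With the tool pointing down it reaches from about 0.425 to 0.925 m from the base axis. Payload 6.8 kg.
Tool frame: the origin (TCP) lies between the finger pads; the fingertips stand 14 mm ahead of it and the grasp point (between the pads) lies 5 mm behind it; z points along the fingers, y is the line along which they close (so a half turn about z gives the same grasp; the last joint's range is limited). The gripper opens to 85 mm and grips with 20 to 120 N. Pads are 22 mm wide; open, the fingers measure 114 mm over their backs; the gripper's body (76 mm by 85 mm) begins 54 mm behind the grasp point. The pads swing forward as they close: fully open they stand 13 mm farther back than shut.
Start: joints at [1.059, 0.477, 0.022, 1.555, -0.011, 1.109, -0.083], TCP at [0.265, -0.621, 0.245] pointing down, gripper open.
Joint ranges: [-2.96, 2.96], [-0.34, 2.1], [-1.41, 1.46], [0.24, 2.44], [-1.37, 4.51], [0.17, 1.92], [-2.96, 2.96]. Speed limits (rad/s): [2.39, 2.39, 3.14, 3.14, 3.14, 3.14, 3.14].

## Interface

Orientations are given as a rotation vector (axis times angle).
In Python, from bench import r, eyes, ticket gives the robot as it stands. The module is installed in compiled form; this text tells all that it offers.
- The arm moves only by the tool arm_command, never from a script. Its argument "plan" is text: rows parted by semicolons, each of 4 numbers parted by spaces: the shift along the tool's x, y, z in m, then the turn about the tool's z in degrees. In form: tx ty tz yaw; .... A call has 1 to 20 rows; each row shifts and turns the commanded pose from where the row before left it, along the tool's axes as they then stand; what a row does not reach is not made up. A row lasts 1/8 s, in which the tool goes at most 62.5 mm and 10.7 degrees, less where a joint would pass 70% of its speed; a pose out of reach is approached as far as the arm can. A call is refused whole if a number of a shift passes 0.0625 or a number of a turn 10.7, either way. A call with a gripper value outside its range is refused whole. "hand" is the closure, from -1 (fully open) to 1 (shut), set as the call begins (left out, the last holds). The fingers move at their own pace and stop on an object; "grip_force" is the grip in N (left out, the last holds). Time passes only in rows, so rows that do not move let the fingers close. It gives the time, the measured TCP pose, the force, the opening and the grip force at its end, in the units of the state.
- r.get_obs(): the state, without advancing time (a new reading comes with each control period).
- eyes.grab_frame(name): name is "scene" or "top"; returns (picture, depth): 400x640x3 uint8, red, green, blue; 400x640 float32, m along the optical axis (not along the pixel's ray), 0 where there is no reading.
- eyes.calibration(name): a dict with "fov_y" (degrees; the focal length in pixels is half the picture's height over the tangent of half this angle, whatever the lens; pixels are square), "cx", "cy" (the principal point, pixels), "k1" (the pictures are not rectified: a ray, as slopes to the right and down, at radius r is drawn at 1 + k1 r^2 times it, then the intrinsics apply), "origin" and "attitude" of the camera in the world. Camera axes: x right, y up, looking along -z (the intrinsics and any distortion apply to the point x, -y, -z); pixel columns grow to the right and rows downward; lengths in m; the calibration is good to about 2 mm. A picture is of the moment at which its call begins. calibration takes no time and is no camera call.
- ticket.hand_in(): hands the job in; it is judged then, once.
The state is a dict: "clock": time; "joints": joint angles; "qvel": joint speeds; "tau": joint torques, N m; "tcp_pos": TCP position; "orientation": TCP orientation; "contact_force": force on the tool from outside, world axes, zero at the start; "moment": the same for the moment, N m; "grip_width": finger opening in m; "gripper_force": force on a finger pad.
Only numpy, scipy, OpenCV 4.12 (cv2) and the standard library are available. Lean on these libraries where they do the work, as an engineer would, in place of code of your own. Each camera call takes 0.05 s, during which the arm holds its last target. There are 200 camera calls.

## Working session

There is one attempt and no reset: what is moved stays moved. The work goes in short steps, Python scripts to look and compute and a tool call to move; the robot and the scene stay as the last step left them, time stands still between calls to the robot, and variables do not carry over. Pictures are saved under pics/ and viewed, at most 11 in all, crops included, and the job is handed in when it is done.

Besides the shell and the picture viewer there is one more tool, called after "Request:" as name(argument=value, ...) on one line, values as JSON. arm_command: Moves the arm, as the interface text tells. Its arguments: {"type":"object","properties":{"plan":{"type":"string"},"hand":{"type":"number"},"grip_force":{"type":"number"}},"required":["plan"]}

```bash
mkdir -p pics; cat > h.py <<'E'
import numpy as np, cv2
from scipy.spatial.transform import Rotation as R
from bench import r, eyes, ticket
def grab(n):
    p,d=eyes.grab_frame(n); np.savez('%s.npz'%n,p=p,d=d); return p,d
def cal(n):
    c=eyes.calibration(n); f=200/np.tan(np.radians(c['fov_y'])/2)
    A=np.array(c['attitude'],float)
    M=A if A.shape==(3,3) else (R.from_rotvec(A).as_matrix() if A.size==3 else R.from_quat(A).as_matrix())
    return c,f,M
def ray(n,u,v):
    c,f,M=cal(n); x=(np.asarray(u,float)-c['cx'])/f; y=(np.asarray(v,float)-c['cy'])/f
    X,Y=x,y
    for _ in range(20):
        s=1+c['k1']*(X*X+Y*Y); X,Y=x/s,y/s
    return np.stack([X,-Y,-np.ones_like(X)],-1)@M.T, np.array(c['origin'])
def atz(n,u,v,z):
    d,o=ray(n,u,v); return o+d*((z-o[2])/d[...,2])[...,None]
def dep(n,u,v,d):
    q,o=ray(n,u,v); return o+q*d[...,None]
def cloud(n,d):
    v,u=np.mgrid[0:400,0:640]; return dep(n,u,v,d)
def proj(n,P):
    c,f,M=cal(n); q=(np.asarray(P)-c['origin'])@M; x=q[...,0]/-q[...,2]; y=-q[...,1]/-q[...,2]
    s=1+c['k1']*(x*x+y*y); return np.stack([c['cx']+f*x*s,c['cy']+f*y*s],-1)
def crop(n,u0,v0,u1,v1,k,name):
    p=np.load('%s.npz'%n)['p'][v0:v1,u0:u1,::-1]
    cv2.imwrite('pics/'+name,cv2.resize(p,None,fx=k,fy=k,interpolation=cv2.INTER_CUBIC))
E
python3 - <<'E'
from h import *
for n in ('scene','top'):
    grab(n); print(n,eyes.calibration(n)); crop(n,0,0,640,400,1.25,n+'0.png')
o=r.get_obs(); print({k:np.round(v,3) for k,v in o.items()})
E
```

```text
scene {'fov_y': 51.18053096808274, 'cx': 322.4762482155748, 'cy': 198.51629272572634, 'k1': 0.03287813901288077, 'origin': array([1.41465647, 0.00917296, 0.87383535]), 'attitude': array([0.64549835, 0.82458477, 1.63232541])}
top {'fov_y': 45.54135230331221, 'cx': 320.91704903299035, 'cy': 198.69684439044903, 'k1': -0.11889702693528152, 'origin': array([ 0.3507331 , -0.1855999 ,  1.57802627]), 'attitude': array([ 0.08999406, -0.0950454 , -1.54565577])}
{'clock': np.float64(0.1), 'joints': array([ 1.059,  0.478,  0.022,  1.556, -0.011,  1.109, -0.083]), 'qvel': array([-0.   , -0.001, -0.001, -0.003,  0.001, -0.   ,  0.   ]), 'tau': array([ 4.0000e-03, -5.9777e+01,  1.6130e+00, -2.8196e+01,  1.3000e-02,
        5.0000e-03, -0.0000e+00]), 'tcp_pos': array([ 0.265, -0.62 ,  0.244]), 'orientation': array([-3.076e+00, -6.300e-01,  1.000e-03]), 'contact_force': array([ 0.001, -0.011, -0.3  ]), 'moment': array([ 0.012, -0.036,  0.009]), 'gripper_force': np.float64(0.0), 'grip_width': np.float64(0.085)}
```

View pics/scene0.png

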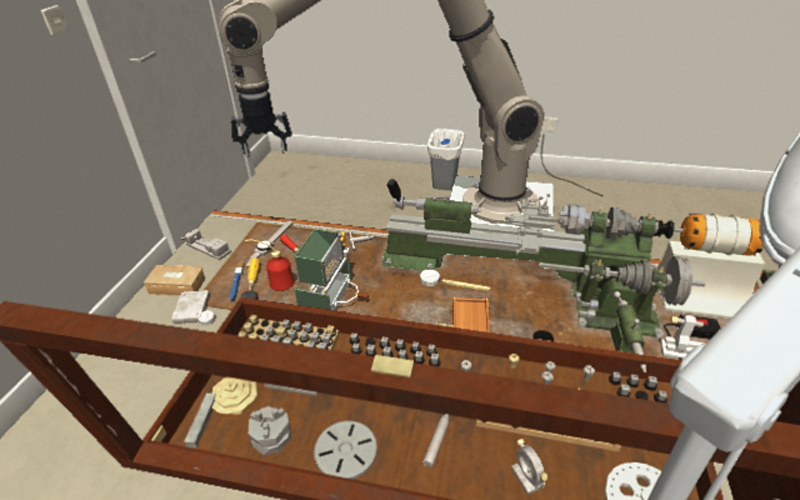

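View pics/top0.png

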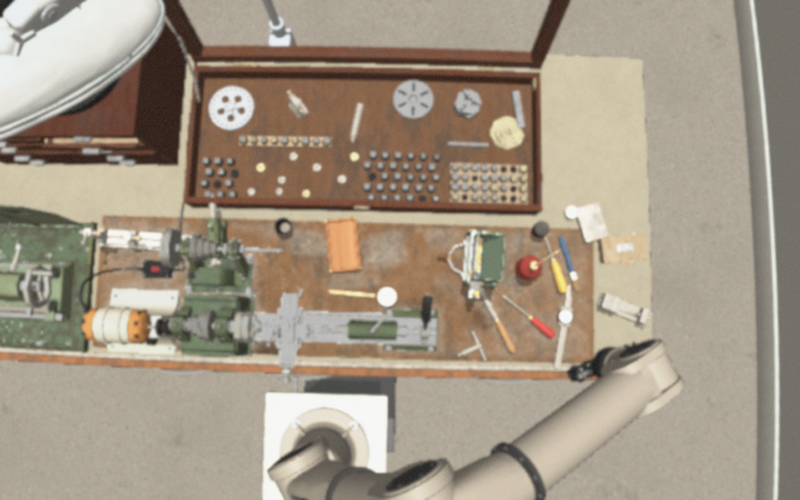

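The scene view shows the feeder near (325,270), oil can at (280,272), rest at (470,313). In the top view the feeder is at (482,258), the pull at (455,258), and the rest at (343,245). Next I'll take enlarged crops.

```bash
python3 - <<'E'
from h import *
def cr(n,u0,v0,w,h,k):
    p=np.load(n+'.npz')['p'][v0:v0+h,u0:u0+w,::-1]; return cv2.resize(p,None,fx=k,fy=k,interpolation=cv2.INTER_CUBIC)
a=cr('top',350,170,80,75,5);b=cr('scene',225,175,80,75,5)
cv2.imwrite('pics/c1.png',np.hstack([a,b]))
T=np.load('top.npz');C=cloud('top',T['d'])
# height map print around feeder and rest
for nm,(x0,x1,y0,y1) in dict(f=(.40,.62,-.62,-.36)).items():
    m=(C[...,0]>x0)&(C[...,0]<x1)&(C[...,1]>y0)&(C[...,1]<y1)
    vv,uu=np.where(m);print(nm,uu.min(),uu.max(),vv.min(),vv.max())
# rest: orange color
hsv=cv2.cvtColor(T['p'],cv2.COLOR_RGB2HSV)
m=((hsv[...,0]<18)&(hsv[...,1]>120)&(hsv[...,2]>150)).astype(np.uint8)
m[:, :255]=0;m[:,295:]=0;m[:170]=0;m[225:]=0
v,u=np.where(m>0);print(len(u),u.min(),u.max(),v.min(),v.max())
P=atz('top',u,v,.015)[:,:2].astype(np.float32)
print(cv2.minAreaRect(P),P.mean(0))
m2=(m>0); print('rest z',np.median(C[m2][:,2]))
np.set_printoptions(linewidth=250)
print((C[170:245:2,352:428:2,2]*1000).astype(int))
E
```

```text
f 372 451 176 242
1002 259 288 175 217
((0.541950523853302, -0.03379718214273453), (0.13646744191646576, 0.08715002238750458), 9.514472007751465) [ 0.5424101  -0.03395385]
rest z 0.013713152162651121
[[ 5  1  3 ... 32 29 37]
 [-7 -9 -5 ...  0 -5  7]
 [-6  1 -5 ... -1 -5 -2]
 ...
 [ 7  0  5 ...  0 -3  2]
 [ 0  7  7 ...  2  1 -1]
 [-6 -1  0 ...  2  1  1]]
```

View pics/c1.png

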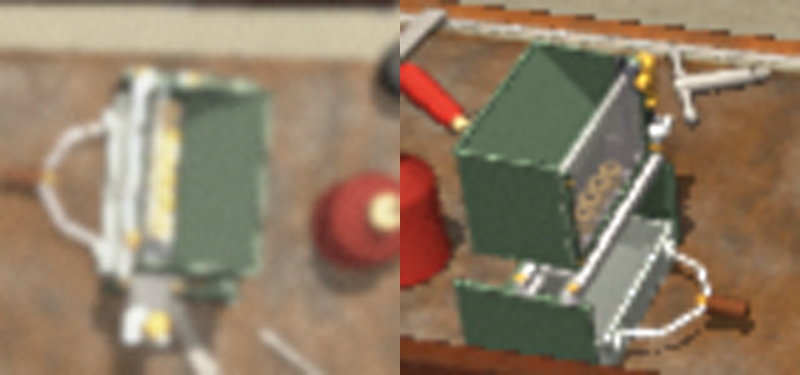

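```bash
cat >> h.py <<'E'
from scipy.optimize import least_squares
def fit(obs,x0):
    # obs: (cam,(u,v),feeder pt mm); returns x,y,yaw
    def e(p):
        c,s=np.cos(p[2]),np.sin(p[2]); o=[]
        for n,uv,q in obs:
            q=np.array(q)/1000; P=[p[0]+c*q[0]-s*q[1],p[1]+s*q[0]+c*q[1],q[2]]
            o+=list(proj(n,np.array(P))-uv)
        return o
    s=least_squares(e,x0); return s.x,np.round(np.array(e(s.x)).reshape(-1,2),1)
def tri(a,b):
    (d1,o1),(d2,o2)=ray('top',*a),ray('scene',*b)
    t=np.linalg.lstsq(np.stack([d1,-d2],1),o2-o1,rcond=None)[0]
    p,q=o1+t[0]*d1,o2+t[1]*d2; return np.round((p+q)/2,4),np.round(np.linalg.norm(p-q),4)
E
python3 - <<'E'
from h import *
o=[('top',(401.6,225),(56,-61,154)),('top',(404.4,188.4),(56,53,154)),('top',(381.4,234.4),(0,-94,126)),
('scene',(237,205),(56,53,154)),('scene',(251,184),(56,-61,154)),('scene',(274.6,186.6),(0,-94,126))]
p,e=fit(o,[.5,-.45,-1.57]);print(p,np.degrees(p[2]));print(e)
print('knob',tri((381.4,234.4),(274.6,186.6)),'white',tri((376.4,235),(277,200.4)))
print('grip',tri((354.4,206),(290,236)))
def cr(n,u0,v0,w,h,k):
    q=np.load(n+'.npz')['p'][v0:v0+h,u0:u0+w,::-1]; return cv2.resize(q,None,fx=k,fy=k,interpolation=cv2.INTER_CUBIC)
cv2.imwrite('pics/c2.png',np.hstack([cr('scene',253,180,40,60,10),cr('top',370,180,40,60,10)]))
c,s=np.cos(p[2]),np.sin(p[2])
for q in [(-25,-61,154),(-25,53,154),(-9.5,-58,75),(-9.5,50,75),(-9.5,-50,87),(-9.5,-38,87),(-9.5,0,87),(-9.5,50,87),(0,0,87),(0,-58,87),(0,50,87)]:
    P=np.array([p[0]+c*q[0]/1e3-s*q[1]/1e3,p[1]+s*q[0]/1e3+c*q[1]/1e3,q[2]/1e3])
    print(q,np.round((proj('scene',P)-[253,180])*10),np.round((proj('top',P)-[370,180])*10+[400,0]))
E
```

```text
[ 0.51048368 -0.37753952 -1.62414028] -93.05638326692281
[[-0.7 -0.2]
 [-1.4 -1.1]
 [-0.9  0.4]
 [-1.7 -0.5]
 [ 0.2 -2. ]
 [-1.3 -0.6]]
knob (array([ 0.417 , -0.3721,  0.1242]), np.float64(0.0071)) white (array([ 0.4179, -0.3657,  0.0717]), np.float64(0.0017))
grip (array([ 0.5143, -0.299 ,  0.0174]), np.float64(0.0009))
(-25, -61, 154) [235.  57.] [441. 428.]
(-25, 53, 154) [ 93. 288.] [465.  53.]
(-9.5, -58, 75) [205. 263.] [461. 439.]
(-9.5, 50, 75) [ 74. 487.] [483. 102.]
(-9.5, -50, 87) [193. 248.] [468. 411.]
(-9.5, -38, 87) [179. 272.] [470. 373.]
(-9.5, 0, 87) [133. 349.] [478. 253.]
(-9.5, 50, 87) [ 70. 455.] [487.  97.]
(0, 0, 87) [103. 344.] [508. 255.]
(0, -58, 87) [173. 228.] [496. 439.]
(0, 50, 87) [ 39. 450.] [517.  99.]
```

View pics/c2.png

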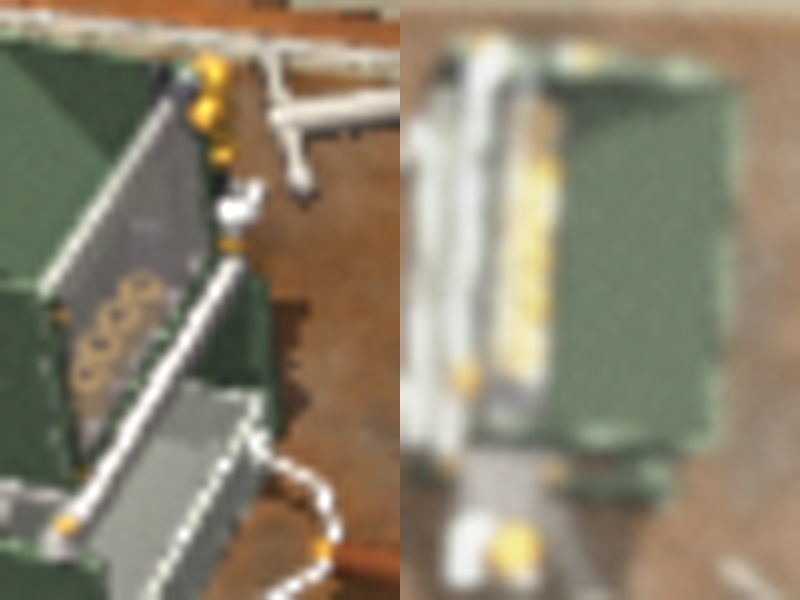

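The left crop (scene) shows the blanks from (150,288) to (85,378) and the brass knob at (210,65)–(222,155). In the right crop (top), the file runs from about (540,100) to (520,380), the grey stop's face is near row 385 (feeder y ≈ -40), and the knob is at (513,548).

```bash
cat >> h.py <<'E'
def go(x,y,z,hd):
    """total tool-frame shift to world target, for present yaw frame, then turn (deg)"""
    o=r.get_obs(); M=R.from_rotvec(o['orientation']).as_matrix()
    t=M.T@(np.array([x,y,z])-o['tcp_pos']); h=np.degrees(np.arctan2(M[1,0],M[0,0]))
    yaw=(h-hd+90)%180-90
    print('pos',np.round(o['tcp_pos'],4),'head',round(h,2),'tilt',np.round(M[:,2],3),'shift mm',np.round(t*1000,1),'yaw',round(yaw,2),'F',np.round(o['contact_force'],1),'w',round(float(o['grip_width']),4),'t',round(float(o['clock']),2))
E
python3 - <<'E'
from h import *
print('lever',atz('top',341.6,244.,.283),atz('top',338,240.,.27))
print('can',atz('top',422,213,.1))
go(.4166,-.3725,.245,-3.06)
E
```

```text
lever [ 0.38222506 -0.2468959   0.283     ] [ 0.39325614 -0.23743976  0.27      ]
can [ 0.48858349 -0.50600743  0.1       ]
pos [ 0.265  -0.6202  0.2444] head 23.14 tilt [-0.001  0.001 -1.   ] shift mm [ 236.7 -168.2   -0.3] yaw 26.2 F [ 0.  -0.  -0.3] w 0.0853 t 0.1
```

Request:
arm_command(plan="0.0296 -0.021 0 0;0.0296 -0.021 0 0;0.0296 -0.021 0 0;0.0296 -0.021 0 0;0.0296 -0.021 0 0;0.0296 -0.021 0 0;0.0296 -0.021 0 0;0.0296 -0.021 0 0;0 0 0 6.55;0 0 0 6.55;0 0 0 6.55;0 0 0 6.55;0 0 0 0;0 0 0 0", hand=-1, grip_force=40)

```text
clock: 1.85
tcp_pos: [0.4169, -0.3731, 0.2451]
orientation: [-3.14, 0.08, 0.001]
contact_force: [-0.0, 0.1, 0.3]
grip_width: 0.0852
gripper_force: 0.0
```

```bash
python3 - <<'E'
from h import *
go(.4166,-.3725,.112,-3.06)
E
```

```text
pos [ 0.4169 -0.3731  0.2451] head -2.94 tilt [-0.  0. -1.] shift mm [ -0.3  -0.5 133.1] yaw 0.12 F [-0.   0.1  0.3] w 0.0852 t 1.85
```

Request:
arm_command(plan="0 0 0.025 0;0 0 0.025 0;0 0 0.025 0;0 0 0.025 0;0 0 0.02 0;0 0 0.013 0;0 0 0 0")

```text
clock: 2.72
tcp_pos: [0.4165, -0.3729, 0.1116]
orientation: [-3.139, 0.083, 0.002]
contact_force: [-0.7, -0.4, 0.7]
grip_width: 0.0852
gripper_force: 0.0
```

Request:
arm_command(plan="0 0 0 0;0 0 0 0;0 0 0 0;0 0 0 0;0 0 0 0;0 0 0 0", hand=1, grip_force=25)

```text
clock: 3.48
tcp_pos: [0.4171, -0.374, 0.1128]
orientation: [3.139, -0.085, 0.001]
contact_force: [-0.9, -2.6, 3.3]
grip_width: 0.0137
gripper_force: 25.7
```

```bash
python3 - <<'E'
from h import *
go(.4166,-.3725,.112,-3.06)
p,d=grab('scene')
cv2.imwrite('pics/g1.png',cv2.resize(p[170:250,230:310,::-1],None,fx=7,fy=7,interpolation=cv2.INTER_CUBIC))
E
```

```text
pos [ 0.4171 -0.374   0.1128] head -3.09 tilt [ 0.001 -0.001 -1.   ] shift mm [-0.6 -1.5  0.8] yaw -0.03 F [-0.9 -2.6  3.3] w 0.0137 t 3.48
```

View pics/g1.png

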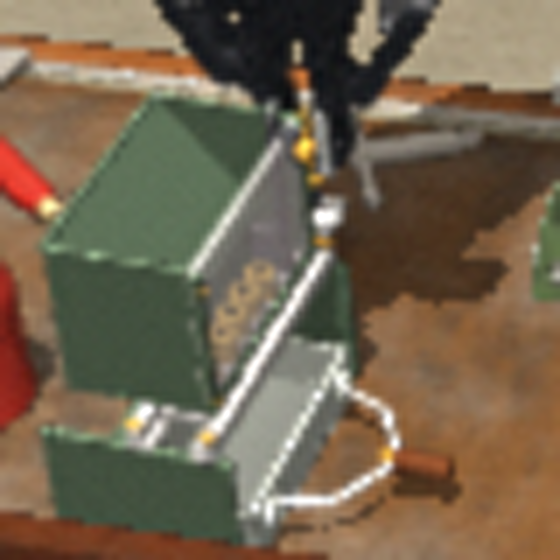

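Fingers are on the knob (about (310,150) in the crop). I'll draw the gate part way, then look.

Request:
arm_command(plan="-0.006 0 0 0;-0.006 0 0 0;-0.006 0 0 0;-0.006 0 0 0;-0.006 0 0 0;-0.006 0 0 0;-0.004 0 0 0;0 0 0 0;0 0 0 0")

```text
clock: 4.65
tcp_pos: [0.3765, -0.3712, 0.1126]
orientation: [-3.14, 0.085, 0.001]
contact_force: [0.6, -2.7, 7.4]
grip_width: 0.0139
gripper_force: 26.2
```

```bash
python3 - <<'E'
from h import *
go(.4171,-.374,.1128,-3.06)
p,d=grab('scene');q,d=grab('top')
f=lambda p,u,v:cv2.resize(p[v:v+45,u:u+40,::-1],None,fx=10,fy=10,interpolation=cv2.INTER_CUBIC)
cv2.imwrite('pics/g2.png',np.hstack([f(p,253,195),f(q,370,180)]))
E
```

```text
pos [ 0.3765 -0.3712  0.1126] head -3.09 tilt [-0.001  0.    -1.   ] shift mm [40.7  0.6 -0.2] yaw -0.03 F [ 0.6 -2.7  7.4] w 0.0139 t 4.65
```

View pics/g2.png

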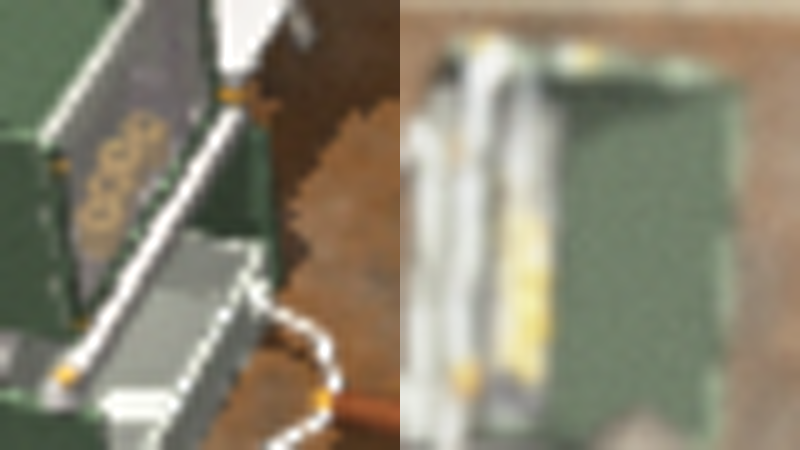

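The top crop shows a packed file of four blanks (rows 205–380, ≈55 mm), so two have dropped and the stop face is at about -39 mm. I'll draw to 49 mm, midway between the third and fourth drops.

Request:
arm_command(plan="-0.004 0 0 0;-0.0045 0 0 0;0 0 0 0;0 0 0 0;0 0 0 0")

```text
clock: 5.38
tcp_pos: [0.3682, -0.3706, 0.1126]
orientation: [-3.14, 0.084, 0.001]
contact_force: [0.8, -2.1, 7.2]
grip_width: 0.0141
gripper_force: 26.2
```

```bash
python3 - <<'E'
from h import *
go(.4171,-.374,.1128,-3.06)
q0=np.load('top.npz')['p'][180:225,370:410,::-1].copy()
q,d=grab('top')
f=lambda p:cv2.resize(p,None,fx=10,fy=10,interpolation=cv2.INTER_CUBIC)
cv2.imwrite('pics/g3.png',np.hstack([f(q0),f(q[180:225,370:410,::-1])]))
s=lambda a:[int(np.mean(a[i,9:15,2].astype(int)-a[i,9:15,0])) for i in range(5,42)]
print(s(q0));print(s(q[180:225,370:410,::-1]))
E
```

```text
pos [ 0.3682 -0.3706  0.1126] head -3.08 tilt [-0.  0. -1.] shift mm [49.1  0.8 -0.2] yaw -0.02 F [ 0.8 -2.1  7.2] w 0.0141 t 5.38
[12, 8, 6, 3, 3, 4, 6, 7, 7, 7, 6, 9, 13, 17, 19, 21, 29, 40, 43, 40, 38, 42, 52, 57, 51, 49, 54, 59, 61, 55, 51, 49, 38, 20, 7, 4, 5]
[12, 8, 6, 4, 4, 4, 5, 6, 6, 6, 7, 10, 15, 20, 20, 17, 12, 10, 10, 10, 15, 29, 48, 55, 51, 47, 53, 59, 61, 53, 50, 49, 39, 19, 7, 4, 5]
```

The file's upper edge moved by 4.6 px (≈14 mm), so exactly one more dropped and three remain. Now I'll push the gate shut.

Request:
arm_command(plan="0.007 0 0 0;0.008 0 0 0;0.008 0 0 0;0.008 0 0 0;0.008 0 0 0;0.007 0 0 0;0.003 0 0 0;0.0015 0 0 0;0 0 0 0;0 0 0 0")

```text
clock: 6.68
tcp_pos: [0.4171, -0.374, 0.1126]
orientation: [3.14, -0.086, -0.004]
contact_force: [-2.4, -3.8, 9.1]
grip_width: 0.0141
gripper_force: 26.4
```

```bash
python3 - <<'E'
from h import *
go(.4171,-.374,.1128,-3.06)
E
```

```text
pos [ 0.4171 -0.374   0.1126] head -3.14 tilt [-0.002 -0.    -1.   ] shift mm [ 0.   0.  -0.2] yaw -0.08 F [-2.4 -3.8  9.1] w 0.0141 t 6.67
```

Request:
arm_command(plan="0.0015 0 0 0;0.0015 0 0 0;0 0 0 0")

```text
clock: 7.05
tcp_pos: [0.4172, -0.374, 0.1126]
orientation: [-3.139, 0.088, 0.012]
contact_force: [-10.7, -1.8, 17.6]
grip_width: 0.0142
gripper_force: 27.2
```

Request:
arm_command(plan="-0.0015 0 0 0;0 0 0 0;0 0 0 0;0 0 0 0", hand=-1)

```text
clock: 7.55
tcp_pos: [0.4204, -0.373, 0.1119]
orientation: [-3.14, 0.083, 0.001]
contact_force: [-0.1, 0.2, 0.7]
grip_width: 0.0841
gripper_force: 0.0
```

Request:
arm_command(plan="0 0 -0.02 0;0 0 -0.03 0;0 0 -0.04 0;0 0 -0.04 0;0 0 -0.04 0;0 0 -0.03 0;0 0 0 0")

```text
clock: 8.43
tcp_pos: [0.4216, -0.374, 0.3149]
orientation: [3.138, -0.084, 0.006]
contact_force: [0.1, -0.0, 0.6]
grip_width: 0.0856
gripper_force: 0.0
```

```bash
python3 - <<'E'
from h import *
go(.5143,-.299,.25,0)
p,d=grab('scene');q,d=grab('top')
f=lambda p,u,v:cv2.resize(p[v:v+60,u:u+40,::-1],None,fx=10,fy=10,interpolation=cv2.INTER_CUBIC)
cv2.imwrite('pics/g4.png',np.hstack([f(p,260,183),f(q,348,180)]))
E
```

```text
pos [ 0.4216 -0.374   0.3149] head -3.06 tilt [ 0.004 -0.003 -1.   ] shift mm [ 88.3 -80.   65. ] yaw -3.06 F [ 0.1 -0.   0.6] w 0.0856 t 8.43
```

View pics/g4.png

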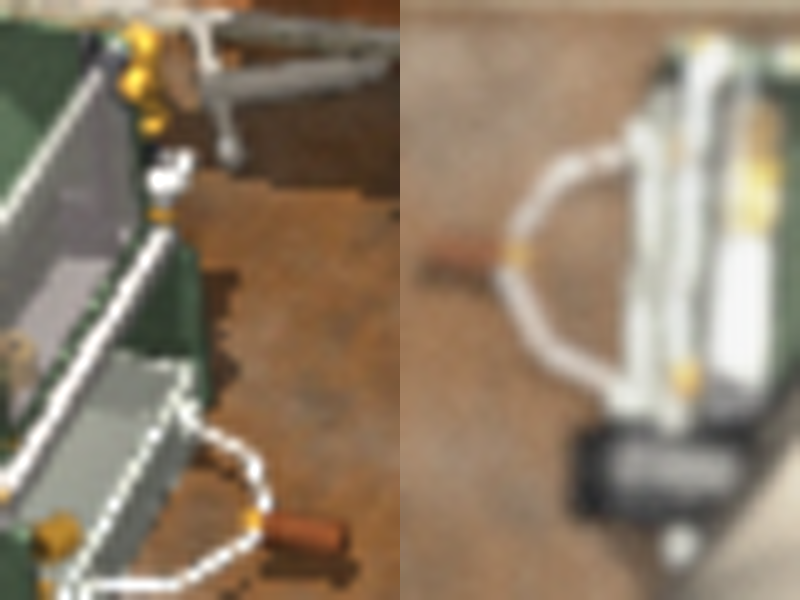

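Gate shut; the three remaining blanks rode back (top crop rows 100–230) and a blank lies in the tray at (58,535) in the scene crop. The pull grip is at about (462,252) top and (300,530) scene.

```bash
python3 - <<'E'
from h import *
print(tri((354.2,205.2),(290,236)), atz('top',354.2,205.2,.02),atz('scene',290,236,.02), atz('top',np.array([350.5,358.3]),np.array([205,205.5]),.02))
print(np.round(r.get_obs()['joints'],2))
go(.514,-.298,.25,87)
E
```

```text
(array([ 0.5167, -0.2981,  0.0196]), np.float64(0.0008)) [ 0.51679741 -0.29849387  0.02      ] [ 0.5170487  -0.29758752  0.02      ] [[ 0.51717649 -0.28629569  0.02      ]
 [ 0.5161176  -0.31201959  0.02      ]]
[ 0.62  0.23 -0.01  1.75  0.    1.16 -1.01]
pos [ 0.4203 -0.3731  0.3118] head -3.05 tilt [-0.001  0.    -1.   ] shift mm [ 89.6 -79.9  61.7] yaw 89.95 F [0.2 0.3 0.1] w 0.0858 t 8.53
```

Request:
arm_command(plan="0.0231 -0.0205 0 0;0.0231 -0.0205 0 0;0.0231 -0.0205 0 0;0.0231 -0.0205 0 0;0 0 0 -10;0 0 0 -10;0 0 0 -10;0 0 0 -10;0 0 0 -10;0 0 0 -10;0 0 0 -10;0 0 0 -10;0 0 0 -10;0 0 0 0;0 0 0 0")

```text
clock: 10.4
tcp_pos: [0.5168, -0.2963, 0.3114]
orientation: [-2.282, -2.156, 0.001]
contact_force: [-0.4, 0.7, 0.4]
grip_width: 0.0853
gripper_force: 0.0
```

```bash
python3 - <<'E'
from h import *
go(.517,-.296,.021,87)
E
```

```text
pos [ 0.5168 -0.2963  0.3114] head 86.75 tilt [-0.001  0.001 -1.   ] shift mm [1.000e-01 7.000e-01 2.904e+02] yaw -0.25 F [-0.4  0.7  0.4] w 0.0853 t 10.4
```

Request:
arm_command(plan="0 0 0.03 0;0 0 0.04 0;0 0 0.04 0;0 0 0.04 0;0 0 0.03 0;0 0 0 0")

```text
clock: 11.15
tcp_pos: [0.5154, -0.2955, 0.1299]
orientation: [-2.278, -2.156, 0.003]
contact_force: [0.7, 0.2, 0.4]
grip_width: 0.0856
gripper_force: 0.0
```

Request:
arm_command(plan="0 0 0.025 0;0 0 0.025 0;0 0 0.025 0;0 0 0.015 0;0 0 0.012 0;0 0 0.007 0;0 0 0 0")

```text
clock: 12.02
tcp_pos: [0.5172, -0.2964, 0.0233]
orientation: [-2.28, -2.161, 0.0]
contact_force: [0.4, 0.9, 0.4]
grip_width: 0.0856
gripper_force: 0.0
```

Request:
arm_command(plan="0 0 0 0;0 0 0 0;0 0 0 0;0 0 0 0;0 0 0 0;0 0 0 0", hand=1, grip_force=40)

```text
clock: 12.78
tcp_pos: [0.5172, -0.2965, 0.0234]
orientation: [2.28, 2.161, 0.0]
contact_force: [-0.9, -0.2, 0.6]
grip_width: 0.0104
gripper_force: 38.9
```

Request:
arm_command(plan="0.003 0 0 0;0.006 0 0 0;0.008 0 0 0;0.009 0 0 0;0.009 0 0 0;0.009 0 0 0;0.009 0 0 0;0.009 0 0 0;0.009 0 0 0;0.009 0 0 0;0.009 0 0 0;0.009 0 0 0;0.009 0 0 0;0.007 0 0 0;0.005 0 0 0;0.003 0 0 0;0 0 0 0;0 0 0 0")

```text
clock: 15.02
tcp_pos: [0.5237, -0.1741, 0.0233]
orientation: [-2.279, -2.161, -0.001]
contact_force: [-0.5, 1.8, 1.5]
grip_width: 0.0106
gripper_force: 39.0
```

Request:
arm_command(plan="0 0 0 0;0 0 0 0;0 0 0 0;0 0 -0.02 0;0 0 -0.04 0;0 0 -0.05 0;0 0 -0.05 0;0 0 -0.05 0;0 0 -0.04 0;0 0 0 0", hand=-1)

```text
clock: 16.27
tcp_pos: [0.5255, -0.175, 0.2769]
orientation: [2.276, 2.157, 0.005]
contact_force: [0.6, -0.1, -0.2]
grip_width: 0.0855
gripper_force: 0.0
```

```bash
python3 - <<'E'
from h import *
go(.517,-.296,.021,87)
p,d=grab('scene');q,d=grab('top')
f=lambda p,u,v,w,h,k:cv2.resize(p[v:v+h,u:u+w,::-1],None,fx=k,fy=k,interpolation=cv2.INTER_CUBIC)
cv2.imwrite('pics/g5.png',np.hstack([f(p,285,190,115,85,3.5),f(q,250,165,115,85,3.5)]))
print(np.round(r.get_obs()['joints'],2))
E
```

```text
pos [ 0.5255 -0.175   0.2769] head 86.92 tilt [ 0.007 -0.002 -1.   ] shift mm [-120.8   -3.7  256.1] yaw -0.08 F [ 0.6 -0.1 -0.2] w 0.0855 t 16.27
[ 0.48  0.27 -0.32  1.8   0.1   1.08  0.07]
```

View pics/g5.png

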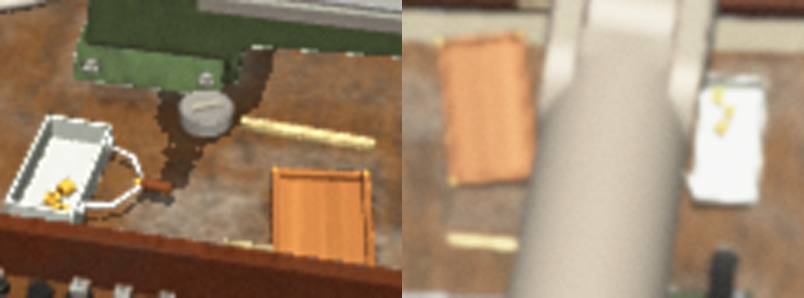

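Crops: tray stands clear of the feeder with three blanks in its far end ((722,110) top; (60,192) scene); rest outline in top crop has corners (440,40),(520,33),(533,178),(453,185).

```bash
python3 - <<'E'
from h import *
T=lambda x,y:('top',(250+(x-402.5)/3.5,165+y/3.5)); S=lambda x,y:('scene',(285+x/3.5,190+y/3.5))
o=[T(706,78)+((-30,58,28),),T(768,82)+((30,58,28),),T(757,205)+((30,-58,28),),T(692,203)+((-30,-58,28),)]
s=[S(50,117)+((30,-58,28),),S(112,124)+((-30,-58,28),),S(8,205)+((30,58,28),)]
for ob in (o,s,o+s):
    p,e=fit(ob,[.52,-.26,-1.62]);print('tray',np.round(p,4),np.degrees(p[2]));print(e.tolist())
# rest: rest x ~ world -y, rest y ~ world +x
o=[T(440,40)+((-42,70,19),),T(520,33)+((42,70,19),),T(533,178)+((42,-70,19),),T(453,185)+((-42,-70,19),)]
s=[S(275,170)+((42,-70,19),),S(370,172)+((-42,-70,19),)]
for ob in (o,o+s):
    p,e=fit(ob,[.54,-.034,-1.5]);print('rest',np.round(p,4),np.degrees(p[2]));print(e.tolist())
# colour-segmented tray in top (white-ish)
q=np.load('top.npz')['p'].astype(int)[180:230,330:372]
print((q.min(2)[4:48:2,::2]))
E
```

```text
tray [ 0.5142 -0.2639 -1.6412] -94.03617573977272
[[-0.5, -0.1], [-0.0, 0.4], [0.1, 0.4], [0.4, -0.7]]
tray [ 0.5215 -0.2558 -1.602 ] -91.7856450114152
[[-0.5, -0.3], [0.4, 0.5], [0.1, -0.1]]
tray [ 0.516  -0.2609 -1.6311] -93.45713707915371
[[-1.5, -0.6], [-1.1, -0.2], [-0.6, -0.3], [-0.4, -1.2], [-1.0, -1.8], [-0.4, -0.6], [-1.5, -2.0]]
rest [ 0.5411 -0.0334 -1.4505] -83.1085072656772
[[-1.1, -0.0], [1.2, -0.5], [1.2, 0.0], [-1.3, 0.5]]
rest [ 0.5424 -0.0322 -1.4587] -83.57859390475679
[[-1.3, -0.5], [1.0, -0.8], [0.7, -0.3], [-1.9, -0.0], [-1.0, -1.7], [-0.0, -0.7]]
[[216 214 194 122 105 115 126 123 122 124 134 130 120 111 117 120 118 114
  116 109 104]
 [225 224 195 130 171 158 148 152 174 175 173 152 135 117 120 124 121 124
  126 113 109]
 [225 223 181 125 157 156 169 182 199 197 181 164 152 117 114 116 123 121
  123 112 104]
 [219 214 166 177 187 169 197 216 215 215 213 185 143 119 116 120 123 117
  111 109 108]
 [206 199 180 238 216 158 234 245 246 246 245 227 134 116 121 123 121 115
  111 111 111]
 [190 184 165 241 229 180 225 235 246 246 245 216 141 120 122 123 119 116
  111
[... 734 characters left out ...]
3 246 247 246 246 247 247 246 239 187  93  83  87  89  95  91
   93  93  92]
 [128 171 237 246 247 246 246 247 246 246 231 159  88  84  85  89  92  89
   92  93  88]
 [116 225 246 246 246 247 246 247 247 246 229 137  87  85  88  88  89  91
   91  89  95]
 [ 98 195 245 246 246 246 247 247 247 246 231 125  95  91  90  90  92  89
   93  92  96]
 [ 90 133 233 242 240 244 246 246 246 245 232 127 100  95  98  97  93  90
   90  89  92]
 [ 89  84 118 135 150 177 206 210 204 195 183 120 106 102 102 101  96  91
   98  93  92]
 [ 90  81  69  68  69  77  78  79  87  99 115 114 111 111 104 102  98  99
   97  95  95]
 [ 88  90  90  87  86  87  88  90  99 105 110 115 113 107 107 102 103 100
   96  96  85]]
```

```bash
python3 - <<'E'
from h import *
from scipy.optimize import minimize
q=np.load('top.npz')['p']; hsv=cv2.cvtColor(q,cv2.COLOR_RGB2HSV)
K=6
def poly(p,hx,hy,zt):
    c,s=np.cos(p[2]),np.sin(p[2]); P=[[p[0]+c*a*hx-s*b*hy,p[1]+s*a*hx+c*b*hy,z] for a in(-1,1) for b in(-1,1) for z in(0,zt)]
    return cv2.convexHull(proj('top',np.array(P)).astype(np.float32))
u0,v0,u1,v1=252,168,300,225
sub=q[v0:v1,u0:u1].astype(float)
sc=sub[...,0]-sub[...,2]
scu=cv2.resize(sc,None,fx=K,fy=K,interpolation=cv2.INTER_CUBIC)
for th in (75,90,105):
    m=(scu>th).astype(np.uint8); n,l,st,_=cv2.connectedComponentsWithStats(m); i=1+st[1:,4].argmax(); m=(l==i)
    def cost(p):
        z=np.zeros(m.shape,np.uint8); pp=(poly(p,.042,.070,.019).reshape(-1,2)-[u0,v0]+.5)*K-.5
        cv2.fillConvexPoly(z,np.round(pp*16).astype(np.int32),1,shift=4); z=z>0
        return 1-(z&m).sum()/(z|m).sum()
    b=minimize(cost,[.542,-.033,-1.44],method='Nelder-Mead',options=dict(initial_simplex=[[.542,-.033,-1.44],[.548,-.033,-1.44],[.542,-.027,-1.44],[.542,-.033,-1.36]]))
    x=cv2.minAreaRect(np.argwhere(m)[:,::-1].astype(np.float32)); print(th,np.round(b.x,4),np.degrees(b.x[2]),b.fun, x)
go(.518,-.261,.022,-3.1)
E
```

```text
75 [ 0.5445 -0.0327 -1.456 ] -83.42064274760492 0.05364126936977076 ((135.1964569091797, 167.06588745117188), (253.9893798828125, 167.1425323486328), 84.0938491821289)
90 [ 0.5448 -0.0324 -1.4373] -82.35091426246868 0.0993588937774984 ((134.688720703125, 167.2183074951172), (248.44284057617188, 153.40122985839844), 84.23210906982422)
105 [ 0.547  -0.0323 -1.3758] -78.82792714497985 0.20919331670068797 ((134.88522338867188, 168.005859375), (240.68289184570312, 142.0432586669922), 84.35175323486328)
pos [ 0.5234 -0.1747  0.2731] head 86.92 tilt [ 0. -0. -1.] shift mm [-86.4  -0.7 251.2] yaw -89.98 F [-0.5  0.1 -1.2] w 0.0857 t 16.38
```

Request:
arm_command(plan="-0.0216 0 0 0;-0.0216 0 0 0;-0.0216 0 0 0;-0.0216 0 0 0;0 0 0 10;0 0 0 10;0 0 0 10;0 0 0 10;0 0 0 10;0 0 0 10;0 0 0 10;0 0 0 10;0 0 0 10;0 0 0.03 0;0 0 0.04 0;0 0 0.03 0;0 0 0 0;0 0 0 0")

```text
clock: 18.62
tcp_pos: [0.5195, -0.2613, 0.174]
orientation: [3.14, -0.084, 0.001]
contact_force: [1.0, 0.5, 0.3]
grip_width: 0.0854
gripper_force: 0.0
```

```bash
python3 - <<'E'
from h import *
go(.519,-.2605,.024,-3.1)
E
```

```text
pos [ 0.5195 -0.2613  0.174 ] head -3.07 tilt [ 0.001 -0.    -1.   ] shift mm [ -0.6  -0.8 150. ] yaw 0.03 F [1.  0.5 0.3] w 0.0854 t 18.62
```

Request:
arm_command(plan="0 0 0.025 0;0 0 0.03 0;0 0 0.03 0;0 0 0.025 0;0 0 0.02 0;0 0 0.012 0;0 0 0.008 0;0 0 0 0;0 0 0 0")

```text
clock: 19.75
tcp_pos: [0.5196, -0.2611, 0.024]
orientation: [3.14, -0.084, 0.002]
contact_force: [0.8, -0.5, -0.4]
grip_width: 0.0854
gripper_force: 0.0
```

Request:
arm_command(plan="0 0 0 0;0 0 0 0;0 0 0 0;0 0 0 0;0 0 0 0;0 0 0 0", hand=1, grip_force=50)

```text
clock: 20.5
tcp_pos: [0.5194, -0.2611, 0.0242]
orientation: [3.14, -0.084, 0.001]
contact_force: [-1.1, 1.3, 4.9]
grip_width: 0.0583
gripper_force: 53.8
```

Request:
arm_command(plan="0 0 -0.005 0;0 0 -0.01 0;0 0 -0.012 0;0 0 -0.015 0;0 0 -0.015 0;0 0 -0.01 0;0 0 -0.005 0;0 0 0 0;0 0 0 0")

```text
clock: 21.62
tcp_pos: [0.5187, -0.2607, 0.0948]
orientation: [-3.14, 0.084, 0.001]
contact_force: [0.1, 0.1, -2.4]
grip_width: 0.0587
gripper_force: 54.2
```

```bash
python3 - <<'E'
from h import *
go(.5445,-.0327,.096,6.6)
p,d=grab('scene');q,d=grab('top')
f=lambda p,u,v,w,h,k:cv2.resize(p[v:v+h,u:u+w,::-1],None,fx=k,fy=k,interpolation=cv2.INTER_CUBIC)
cv2.imwrite('pics/g6.png',np.hstack([f(p,265,175,100,100,4),f(q,300,165,100,100,4)]))
E
```

```text
pos [ 0.5187 -0.2607  0.0948] head -3.07 tilt [-0.001  0.    -1.   ] shift mm [  13.6 -229.1   -1.1] yaw -9.67 F [ 0.1  0.1 -2.4] w 0.0587 t 21.62
```

View pics/g6.png

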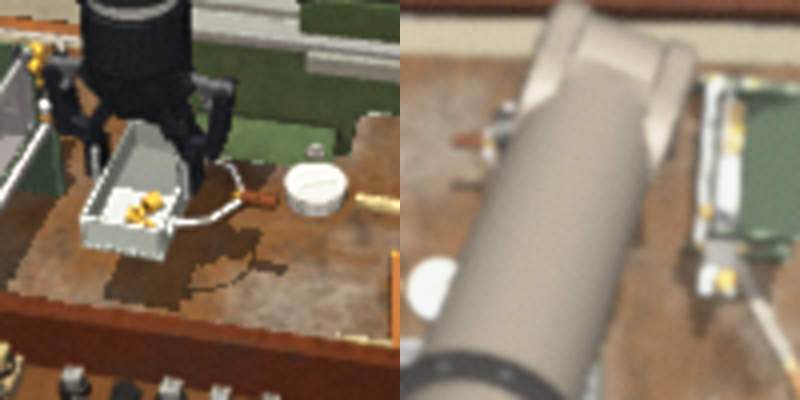

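The tray hangs level with its three blanks ((145,208) in the scene crop). I'll check how the tray sits along its length relative to the tool.

```bash
python3 - <<'E'
from h import *
S=lambda x,y:('scene',(265+x/4-.5,175+y/4-.5))
L=70.6
ob=[S(80,222)+((30,58,28+L),),S(170,232)+((-30,58,28+L),),S(130,125)+((30,-58,28+L),)]
p,e=fit(ob,[.52,-.26,-1.62]);print('tray',np.round(p,4),np.degrees(p[2]),e.tolist())
S=lambda x,y:('scene',(285+x/3.5-.5,190+y/3.5-.5))
for a in ((275,170),(370,172)): print(atz('scene',*S(*a)[1],.019))
c,s=np.cos(-1.456),np.sin(-1.456)
for q in ((42,-70),(-42,-70)): print('model',.5445+c*q[0]/1e3-s*q[1]/1e3,-.0327+s*q[0]/1e3+c*q[1]/1e3)
p=np.load('scene.npz')['p'][225:262,355:400].astype(int); print((p[...,0]-p[...,2])[::2,::2])
E
```

```text
tray [ 0.5208 -0.2575 -1.5856] -90.84922260887144 [[1.0, 0.1], [-0.8, 0.5], [-0.2, -0.7]]
[ 0.48243141 -0.07941437  0.019     ]
[0.46918749 0.00047833 0.019     ]
model 0.4797715936233641 -0.08244166671856788
model 0.4701498675416703 0.0010054565824114663
[[ 76  91  88  86  85  94  96  93  87  79  63  70  86  84  81  74  74  72
   76  71  78  81  61]
 [ 66  62  69  76  82  88  85  74  78  80  81  93  92  79  84  84  72  73
   63  68  79  73  67]
 [ 67  72  62  85  83  83  75  67  69  77  85  89  88  81  77  85  86  94
   89  75  84  70  67]
 [ 48  52  69  71  77  75  72  63  60  56  64  62  73  78  73  76  83  86
   85  86  88  72  66]
 [ 42  48  62  59  58  59  51  55  56  50  51  56  64  68  69  69  70  70
   72  78  82  83  70]
 [ 54  53  54  55  50  54  49  45  49  49  43  49  53  62  62  54  59  60
   64  65  76  83  78]
 [ 63  66  64  66 100  64  63  54  56  55  54  57  52  46  45  48  49  51
   49  53  75  80  78]
 [ 73  77  67  62 148 132 144 144 147 147 148 149 144 139 138 142 149 171
   51  52  76  81  67]
 [ 69  62  69  59 140 146 136 139 138 132 117 115  94 106  96  97  9
[... 299 characters left out ...]
 56  45  64  55  55]
 [ 49  52  51  54 139 149 150 153 150 147 146 149 144 142 150 146 143 137
   77  61  68  59  57]
 [ 54  52  51  49 137 150 150 154 152 149 149 152 145 143 147 146 143 128
   88  62  72  58  51]
 [ 53  56  58  67 140 150 151 153 152 149 147 151 143 141 150 143 147 107
  106  63  65  53  48]
 [ 53  52  60  60 139 146 150 153 150 148 145 151 144 144 148 143 146  98
  107  54  60  45  42]
 [ 54  50  52  64 138 148 150 153 150 148 147 149 141 142 149 143 147  99
  139  49  50  43  37]
 [ 66  61  58  69 136 149 150 155 149 149 147 152 142 143 148 144 146 100
  129  47  49  46  46]
 [ 89  85  79  72 132 150 151 155 151 151 149 154 142 145 146 145 147 101
  132  43  49  61  53]]
```

Request:
arm_command(plan="0.0008 -0.006 0 0;0.0008 -0.012 0 0;0.0008 -0.018 0 0;0.0008 -0.018 0 0;0.0008 -0.018 0 0;0.0008 -0.018 0 0;0.0008 -0.018 0 0;0.0008 -0.018 0 0;0.0008 -0.018 0 0;0.0008 -0.018 0 0;0.0008 -0.018 0 0;0.0008 -0.018 0 0;0.0008 -0.014 0 0;0.0008 -0.009 0 0;0 -0.0056 0 0;0 0 0 -3.4;0 0 0 -3.4;0 0 0 -3.3;0 0 0 0;0 0 0 0")

```text
clock: 24.22
tcp_pos: [0.5423, -0.0355, 0.0953]
orientation: [3.136, 0.19, -0.0]
contact_force: [0.4, 0.1, -1.0]
grip_width: 0.0588
gripper_force: 54.2
```

```bash
python3 - <<'E'
from h import *
go(.542,-.035,.05,7)
p,d=grab('scene');q,d=grab('top')
f=lambda p,u,v,w,h,k:cv2.resize(p[v:v+h,u:u+w,::-1],None,fx=k,fy=k,interpolation=cv2.INTER_CUBIC)
cv2.imwrite('pics/g7.png',np.hstack([f(p,340,190,80,100,5),f(q,240,160,80,100,5)]))
E
```

```text
pos [ 0.5423 -0.0355  0.0953] head 6.94 tilt [ 0. -0. -1.] shift mm [-0.2 -0.6 45.3] yaw -0.06 F [ 0.4  0.1 -1. ] w 0.0588 t 24.23
```

View pics/g7.png

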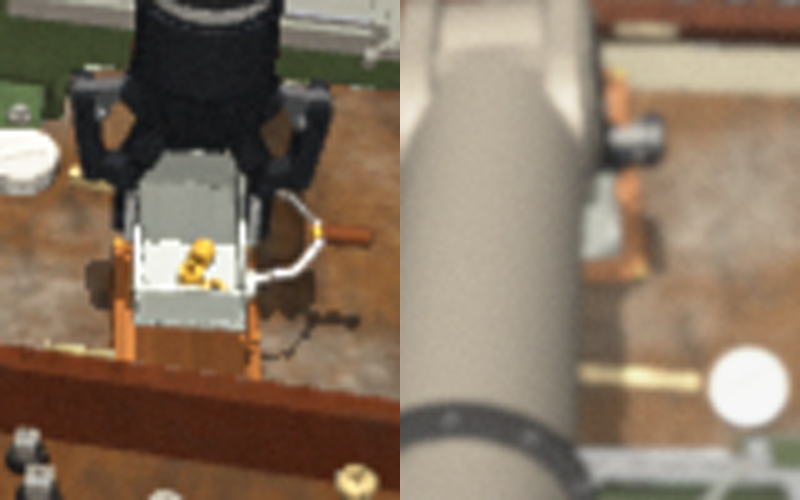

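Scene crop: tray hovering over the rest, near-end rim corners at (135,290) and (248,292), rest outer edges from (115,240) to (126,362) left and to (259,378) right.

```bash
python3 - <<'E'
from h import *
def W(p,h,q): 
    a=np.radians(h-90);c,s=np.cos(a),np.sin(a); return np.array([p[0]+c*q[0]/1e3-s*q[1]/1e3,p[1]+s*q[0]/1e3+c*q[1]/1e3,q[2]/1e3])
px=lambda P:np.round((proj('scene',P)-[340,190]+.5)*5,1)
for dx in (0,.002):
  t=(.5423+dx,-.0355)
  for q in ((30,58,99),(-30,58,99),(30,58,71),(-30,58,71),(30,-58,99),(-30,-58,99)): print('tray',dx,q,px(W(t,6.94,q)))
for c in ((.5445,-.0327),(.5435,-.035)):
  for x in(42,35,-35,-42):
    print('rest',c,x,[px(W(c,7,(x,y,19))).tolist() for y in(-30,0,30,50)])
p=np.load('scene.npz')['p'].astype(int); 
for v in (238,243,256,260): print(v,(p[v,355:400,0]-p[v,355:400,2]).tolist())
top=np.load('top.npz')['p'].astype(int); o=np.array([240,160])
E
```

```text
tray 0 (30, 58, 99) [133.4 288.5]
tray 0 (-30, 58, 99) [247.5 294.4]
tray 0 (30, 58, 71) [131.  326.3]
tray 0 (-30, 58, 71) [243.4 332.3]
tray 0 (30, -58, 99) [134.7 148.4]
tray 0 (-30, -58, 99) [240.  153.3]
tray 0.002 (30, 58, 99) [132.9 291.1]
tray 0.002 (-30, 58, 99) [247.2 297. ]
tray 0.002 (30, 58, 71) [130.5 328.9]
tray 0.002 (-30, 58, 71) [243.  334.9]
tray 0.002 (30, -58, 99) [134.3 150.6]
tray 0.002 (-30, -58, 99) [239.7 155.5]
rest (0.5445, -0.0327) 42 [[111.7, 285.6], [111.0, 321.8], [110.2, 359.4], [109.7, 385.4]]
rest (0.5445, -0.0327) 35 [[123.6, 286.2], [123.2, 322.4], [122.7, 360.1], [122.4, 386.1]]
rest (0.5445, -0.0327) -35 [[244.1, 292.4], [246.0, 328.9], [248.1, 367.0], [249.5, 393.2]]
rest (0.5445, -0.0327) -42 [[256.2, 293.1], [258.4, 329.6], [260.7, 367.6], [262.3, 393.9]]
rest (0.5435, -0.035) 42 [[108.0, 283.9], [107.2, 320.0], [106.4, 357.6], [105.9, 383.5]]
rest (0.5435, -0.035) 35 [[120.0, 284.6], [119.4, 320.7], [118.9, 358.3], [118.5, 384.2]]
rest (0.5435, -0.035) -35 [[240.3, 290.7], [242.1, 327.2], [244.1, 365.1], [245.4, 391.3]]
rest (0.5435, -0.035) -42 [[252.4, 291.3], [254.5, 327.8], [256.7, 365.8], [258.2, 392.0]]
238 [66, 72, 72, 66, 59, 60, 61, 81, 165, 133, 86, 28, 0, 7, 12, 11, 9, 7, 7, 6, 7, 10, 8, 44, 148, 161, 149, 75, 12, 7, 9, 10, 8, 2, 9, 6, 15, 20, 30, 34, 40, 42, 42, 41, 36]
243 [60, 59, 39, 33, 35, 33, 32, 40, 76, 81, 85, 44, 1, 6, 6, 6, 6, 6, 5, 5, 28, 135, 133, 109, 171, 157, 54, 2, 4, 6, 6, 6, 9, 11, 42, 67, 37, 28, 24, 23, 18, 24, 30, 28, 4]
256 [51, 52, 50, 53, 54, 53, 60, 78, 135, 133, 147, 146, 97, 91, 96, 96, 88, 86, 85, 83, 80, 78, 78, 71, 73, 68, 65, 68, 73, 69, 61, 56, 56, 60, 85, 137, 134, 60, 51, 53, 51, 44, 39, 36, 37]
260 [86, 82, 78, 71, 72, 73, 61, 62, 127, 137, 150, 149, 96, 91, 93, 91, 88, 86, 84, 85, 84, 84, 89, 81, 78, 80, 82, 83, 86, 81, 84, 82, 83, 80, 62, 94, 123, 55, 47, 48, 50, 39, 34, 32, 46]
```

Request:
arm_command(plan="0.0026 -0.0027 0 0;0 0 0.008 0;0 0 0.012 0;0 0 0.012 0;0 0 0.01 0;0 0 0.007 0;0 0 0 0;0 0 0.003 0;0 0 0.002 0;0 0 0 0;0 0 0 0")

```text
clock: 25.7
tcp_pos: [0.5447, -0.0323, 0.0415]
orientation: [3.136, 0.193, 0.001]
contact_force: [-0.1, -0.0, -1.9]
grip_width: 0.0588
gripper_force: 54.2
```

Request:
arm_command(plan="0 0 0.002 0;0 0 0.002 0;0 0 0.001 0;0 0 0 0;0 0 0 0")

```text
clock: 26.32
tcp_pos: [0.5446, -0.0322, 0.0363]
orientation: [-3.136, -0.193, -0.0]
contact_force: [-0.3, 0.1, -1.1]
grip_width: 0.059
gripper_force: 54.3
```

The tray is inside the rim and about touching the floor. I'll lower a hair more, then release and rise.

Request:
arm_command(plan="0 0 0.0007 0;0 0 0 0;0 0 0 0")

```text
clock: 26.7
tcp_pos: [0.5446, -0.0322, 0.0361]
orientation: [3.136, 0.193, 0.0]
contact_force: [-3.2, -0.5, 5.8]
grip_width: 0.0587
gripper_force: 55.0
```

Request:
arm_command(plan="0 0 0 0;0 0 0 0;0 0 0 0;0 0 0 0;0 0 -0.01 0;0 0 -0.02 0;0 0 -0.03 0;0 0 -0.04 0;0 0 -0.05 0;0 0 -0.05 0;0 0 -0.05 0;0 0 -0.03 0;0 0 0 0", hand=-1)

```text
clock: 28.32
tcp_pos: [0.5458, -0.0322, 0.3191]
orientation: [3.135, 0.193, 0.01]
contact_force: [-0.2, -0.3, -0.0]
grip_width: 0.0855
gripper_force: 0.0
```

```bash
python3 - <<'E'
from h import *
go(.542,-.035,.05,7)
p,d=grab('scene')
cv2.imwrite('pics/g8.png',cv2.resize(p[175:285,220:420,::-1],None,fx=4,fy=4,interpolation=cv2.INTER_CUBIC))
E
```

```text
pos [ 0.5458 -0.0322  0.3191] head 7.03 tilt [ 0.006  0.    -1.   ] shift mm [ -5.7   2.2 269. ] yaw 0.03 F [-0.2 -0.3 -0. ] w 0.0855 t 28.32
```

View pics/g8.png

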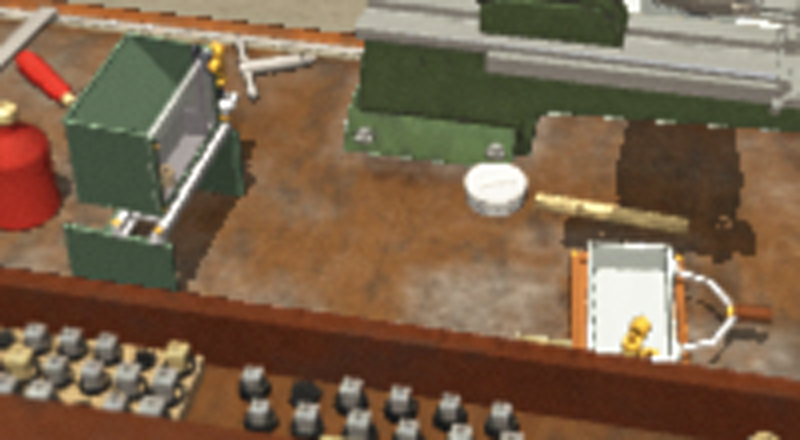

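The tray sits level inside the rim with its blanks at (638,335), and the pull lies out over the rim. The gate is shut, and the can and tin haven't moved.

```bash
python3 -c "
from bench import ticket
print(ticket.hand_in())"
```

```text
the job is handed in; nothing more can be done
None
```

I handed the job in at about 28 s: three blanks dropped, the gate pushed fully shut on the other three, and the tray drawn clear and set down level with its three blanks inside the tray rest's rim; no result came back from the hand-in.

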